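Square the reference tiles and set the telescoping probe arm

ROBOT

A 6-joint arm with a two-finger parallel gripper is mounted at the origin on the work surface. World frame = base frame: x ahead of the robot, y to its left, z up, the work surface at z = 0. Lengths are in mm, angles in rad, forces in N, time in s.
With the tool pointing down it reaches from about 350 to 775 mm from the base axis. Payload 7.3 kg.
Tool frame: the origin (TCP) lies between the finger pads; the fingertips stand 22 mm ahead of it and the grasp point (between the pads) lies 3 mm ahead of it; z points along the fingers, y is the direction in which the jaws open and shut (so a half turn about z gives the same grasp; the last joint's range is limited). The gripper opens to 92 mm and grips with 3 to 60 N. Pads are 19 mm wide; open, the fingers measure 130 mm over their backs; the gripper's body (75 mm by 190 mm) begins 47 mm behind the grasp point.
Start: joints at [-1.287, 0.342, 1.524, -0, 1.275, -0.146], TCP at [218.785, -477.259, 248.741] pointing down, gripper open.
Joint ranges: [-2.53, 2.53], [-0.77, 2.02], [0.04, 2.7], [-1, 4.14], [0.28, 2.66], [-3.11, 3.11]. Speed limits (rad/s): [2.57, 2.57, 3.14, 3.14, 3.14, 3.14].

INTERFACE

Orientations are given as a unit quaternion [x, y, z, w].
In Python, from plant import readout, optics, sign_off gives the robot as it stands. The module is installed in compiled form; this text tells all that it offers.
- The arm moves only by the shell command python3 -m crank 'ROWS' [FORCE]. ROWS is JSON, a list that holds one entry, the list of rows, each a list of 7 numbers: the shift along the tool's x, y, z in mm, then the turn, a rotation vector about the tool's x, y, z in rad, then the closure, from -1 (fully open) to 1 (shut), so that 0 is half open. A call has 1 to 20 rows; each row shifts and turns the commanded pose from where the row before left it, along the tool's axes as they then stand; what a row does not reach is not made up. A row lasts 1/10 s, in which the tool goes at most 50 mm and 8.59 degrees, less where a joint would pass 70% of its speed; a pose out of reach is approached as far as the arm can. A call with a gripper value outside its range is refused whole. The fingers move at their own pace and stop on an object; FORCE is the grip in N (left out, the last holds). Time passes only in rows, so rows that do not move let the fingers close. It gives the time, the measured TCP pose, the force and the opening at its end, in the units of the state.
- readout.get_state(): the state, without advancing time (a new reading comes with each control period).
- optics.grab_frame(name): name is "scene" or "top" or "wrist"; returns a dict with "img" (480x640x3 uint8, red, green, blue), "fx", "fy", "cx", "cy" (pixels), "dist_coeffs" ([k1, k2, p1, p2, k3] as OpenCV has them; the pictures are not rectified), "pose" (4x4, takes a point from camera to world coordinates). Camera axes: x right, y down, z forward; pixel columns grow to the right and rows downward; lengths in mm; the calibration is good to about 2 mm. A picture is of the moment at which its call begins. There is no depth.
- sign_off(): hands the job in, once; it reports no verdict.
The state is a dict: "time_s": time; "joints": joint angles; "dq": joint speeds; "effort": joint torques, N m; "eef_pos": TCP position; "tcp_rot": TCP orientation; "wrist_force": force on the tool from outside, world axes, zero at the start; "moment": the same for the moment, N m; "opening": finger opening in mm.
Only numpy, scipy, OpenCV 4.12 (cv2) and the standard library are available. Lean on these libraries where they do the work, as an engineer would, in place of code of your own. Each camera call takes 0.05 s, during which the arm holds its last target. There are 200 camera calls.

TASK

On the measuring stand, nudge the loose stack of three ceramic tiles into the corner of the two low metal fences until all three lie square and flush against both fences, one on top of the other. Then take the grey handle of the telescoping probe arm, squeeze in its red lock button, and with the button held in pull the arm out until its black pointer stands on the red clip on the scale. Finish while still holding the handle there with the button squeezed in; leave the red clip where it is and the flask, jar and beaker undisturbed.

Things in the scene. Friction and masses are not known exactly. Their poses are not given: they have to be found in the camera images.
- stand: Fixed measuring stand on a light grey base plate, 10 mm thick, stand x -120..120 and y -220..300 mm. Origin on the table, under the arm's line; stand x points away from the robot (within 0.25 rad of world x), z up. The telescoping arm runs level along stand y at x = 0, axis 115 mm above the table, out of a blue sleeve 34 mm wide (y 100..310, top 133 mm up), and extends towards -y.
- nest (a point): Centre of the tiles' place, on top of the base plate, at stand (-15, -105, 10) mm; axes as the stand. A tile touching both fences has its origin straight above it. The sides of the corner towards stand -x (the robot) and stand -y are open, flat base plate.
- fence_far (a point): Middle of the far metal fence's face, at stand (20, -101, 19) mm. The face looks to stand -x and spans stand y -150..-52; 8 mm thick, top 28 mm above the table.
- fence_left (a point): Middle of the left metal fence's face, at stand (-15, -60, 19) mm. The face looks to stand -y and spans stand x -50..20; 8 mm thick, top 28 mm above the table.
- tile1: Bottom tile, white ceramic, 70 (x) by 90 (y) by 6 mm, 60 to 120 g, origin at the centre of its underside, flat on the base plate. At the start each tile lies 8 to 24 mm short of its place in stand x and y (towards -x, -y), each differently, turned up to 0.12 rad. Tiles slide when pushed on their edges: all three together take about 1 to 4 N.
- tile2: Middle tile, blue ceramic, same size as tile1, lying on it; origin at the centre of its underside.
- tile3: Top tile, white ceramic, same size, lying on tile2; origin at the centre of its underside (top of the stack 28 mm above the table).
- boom (a joint): How far the telescoping arm is drawn out, m: grows as the handle moves towards stand -y; 0 at the start, stop at 0.16. A pawl locks it in notches every 10 mm (1 mm of play) unless the red button is squeezed in; with the button held in it slides at about 2 N anywhere between the notches and keeps its place.
- handle: Grey handle block on the arm, 32 (stand x) by 48 (y) by 30 mm tall; origin at its centre, at stand (0, 70 mm - joint boom, 115); axes as the stand. Pinch it from above across stand x: one finger on the red button, the other on the bare face towards the robot. 45 mm from its centre towards -y are a hanging black probe (24 mm thick, bottom 64 mm above the table) and the pointer.
- lock (a joint): Travel of the lock button, m: 0 out (arm locked), grows as it is pressed towards stand -x, stop at 0.006; the pawl is clear of the notches beyond about 0.0035, squeezed in means above 0.004. It springs back: 7 N to start, 11 N fully in.
- lock_button: Red lock button on the handle's face away from the robot, 28 (stand y) by 22 mm tall, 10 mm thick; origin at its centre, 18 mm to stand +x of the handle's centre when out. It stands 7 mm proud when out, 1 mm fully in: handle and button measure 39 mm across when out, 33 mm when pressed.
- pointer (a point): The pointer, a 3 mm wide black needle from the arm to stand +x over the scale bar: its underside above the middle of the bar, at stand (88, 25 mm - joint boom, 109). Moves with the arm.
- red_mark (a point): Top centre of the stiff red clip (26 mm along stand x, 10 mm along y, top 103.5 mm above the table) on the white scale bar, under the pointer's path. The bar: 22 mm wide, at stand x = 88, y -156..139, top 100 mm up, black lines every 10 mm, a thin post under its -y end. The pointer is on the mark at equal stand y: joint boom between 0.10 and 0.14.
- flask: Bystander: conical glass flask, 84 mm across, 122 mm tall, beyond the base plate; origin at the centre of its underside.
- jar: Bystander: clear jar with an orange cap, 64 mm across, 95 mm tall, off the -y end of the base plate; origin at the centre of its underside.
- beaker: Bystander: small empty glass beaker, 54 mm across, 70 mm tall, beside the base plate towards the robot; origin at the centre of its underside.
There are look-alikes about, which are no part of the job. What is shaped like the tile2 but pink is not meant. What is shaped like the tile3 but green is not meant.

How it is judged:
By the outcome, as a careful person would: the job done as asked, in the order asked, and still so for the second after the job is handed in, while the arm keeps its last pose, push and grip.
It also fails if it takes over 72 s, if anything falls off the work surface, if the arm or the gripper's body presses on something with over 40 N, if the wrist force passes 120 N, or if a joint passes its speed limit or range.

## Working session

There is one attempt and no reset: what is moved stays moved. The work goes in short steps, Python scripts to look and compute and a shell command to move; the robot and the scene stay as the last step left them, time stands still between calls to the robot, and variables do not carry over. Pictures are saved under pics/ and viewed, about 8 in all and at most 12, crops included, and the job is handed in when it is done.

```bash
mkdir -p pics && cat > h.py <<'E'
import numpy as np, cv2
from scipy.spatial.transform import Rotation as R
from plant import readout, optics
def grab(n,save=None):
    f=optics.grab_frame(n)
    if save: cv2.imwrite('pics/'+save,f['img'][:,:,::-1])
    return f
def K(f): return np.array([[f['fx'],0,f['cx']],[0,f['fy'],f['cy']],[0,0,1.]])
def ray(f,px,z):
    p=cv2.undistortPoints(np.array([[px]],float),K(f),np.array(f['dist_coeffs'],float))[0,0]
    T=np.array(f['pose']);d=T[:3,:3]@[p[0],p[1],1];o=T[:3,3]
    return o+d*(z-o[2])/d[2]
def proj(f,P):
    T=np.linalg.inv(np.array(f['pose']))
    return cv2.projectPoints(np.array(P,float).reshape(-1,1,3),cv2.Rodrigues(T[:3,:3])[0],T[:3,3],K(f),np.array(f['dist_coeffs'],float))[0][:,0]
E
python3 - <<'E'
from h import *
for n in('scene','top','wrist'):
    f=grab(n,n+'0.png');print(n,f['fx'],np.round(f['pose'],3).tolist())
s=readout.get_state();print(s)
a=cv2.imread('pics/scene0.png');b=cv2.imread('pics/top0.png')
E
```

```text
scene 467.0453469837864 [[-0.465, 0.51, -0.724, 1308.405], [0.885, 0.269, -0.379, 330.903], [0.002, -0.817, -0.577, 673.93], [0.0, 0.0, 0.0, 1.0]]
top 564.7735738790415 [[0.021, -0.998, 0.054, 536.123], [-1.0, -0.02, 0.018, -62.498], [-0.017, -0.054, -0.998, 1095.739], [0.0, 0.0, 0.0, 1.0]]
wrist 401.5300914761839 [[0.417, -0.875, -0.245, 285.223], [-0.909, -0.402, -0.112, -447.051], [-0.001, 0.269, -0.963, 383.38], [0.0, 0.0, 0.0, 1.0]]
{'time_s': 0.15, 'joints': array([-1.28703227e+00,  3.42572181e-01,  1.52477027e+00, -1.88340090e-05,
        1.27541432e+00, -1.46015157e-01]), 'dq': array([ 0.00076225, -0.00030398, -0.00279958, -0.0008494 ,  0.00058636,
        0.0004599 ]), 'effort': array([ 1.13795599e-03, -4.31468904e+01, -2.44354570e+01,  7.17811659e-02,
        5.37698215e-02, -9.14380848e-05]), 'eef_pos': array([ 218.68270285, -476.98689489,  248.20920633]), 'tcp_rot': array([ 9.76999189e-01,  2.13242223e-01, -4.90435536e-05, -5.80059628e-04]), 'wrist_force': array([ 0.10250985, -0.60273185, -0.94132689]), 'moment': array([ 0.06518025, -0.03039431,  0.00626544]), 'opening': 91.94214114782459}
```

View pics/top0.png

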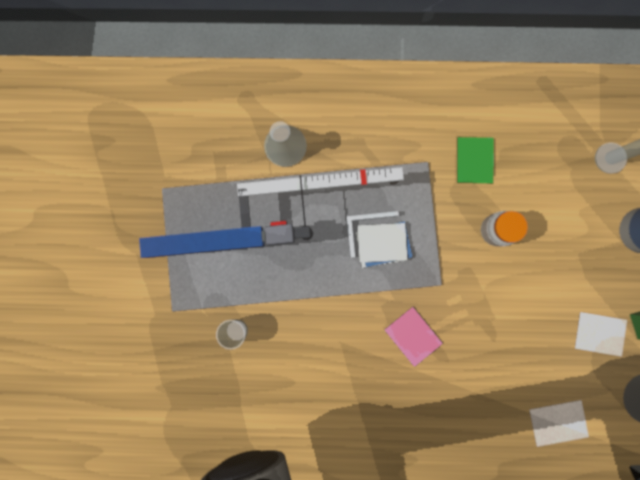

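View pics/scene0.png

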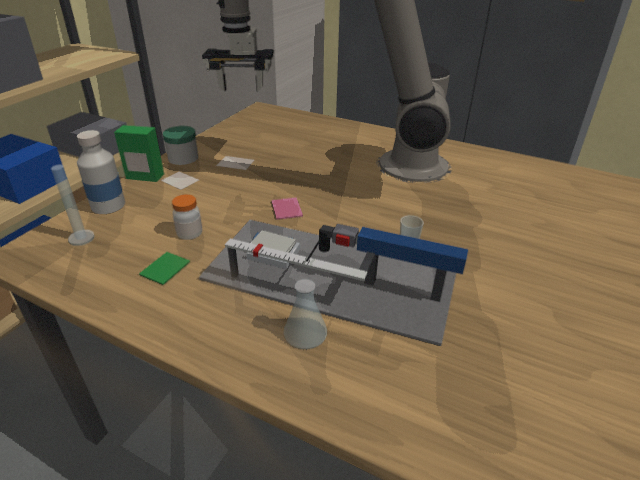

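The top view shows the stack at (382,243) between the fence L at (350–400,213–255), the handle at (280,235), its red button at (279,224), and the red clip at (364,177). These could be mistaken for the tiles: pink (413,336), green (476,160), loose white cards (601,334) and (560,424), and the green box (640,325). The stack inside the fences on the base plate is the right one. Next I fit the stand pose and check it in a crop.

```bash
cat >> h.py <<'E'
def S2W(p,P): # stand pose (x,y,th) , stand pts->world
    P=np.atleast_2d(np.array(P,float));c,s=np.cos(p[2]),np.sin(p[2])
    return np.c_[p[0]+c*P[:,0]-s*P[:,1],p[1]+s*P[:,0]+c*P[:,1],P[:,2]]
def W2S(p,P):
    P=np.atleast_2d(np.array(P,float))-[p[0],p[1],0];c,s=np.cos(p[2]),np.sin(p[2])
    return np.c_[c*P[:,0]+s*P[:,1],-s*P[:,0]+c*P[:,1],P[:,2]]
E
python3 - <<'E'
from h import *
from scipy.optimize import least_squares
f=grab('top')
M=np.array([[120,300,10],[120,-220,10],[-120,-220,10],[-120,300,10],[99,139,100],[99,-156,100],[77,139,100]])
px=np.array([[163.5,188],[429,163.5],[441.5,285],[173,310.5],[238,184],[402,168],[239,194]])
r=least_squares(lambda p:(proj(f,S2W(p,M))-px).ravel(),[480,-60,0.08])
p=r.x;print(p,np.round(r.fun.reshape(-1,2),1).tolist());np.save('p.npy',p)
for n,P,z in[('clip',(364,177),103.5),('handle',(278,235),130)]:print(n,W2S(p,ray(f,P,z)))
img=f['img'][:,:,::-1].copy()
x0,y0,k=220,150,4
big=cv2.resize(img[y0:y0+148,x0:x0+200],None,fx=k,fy=k,interpolation=cv2.INTER_CUBIC)
def poly(P,c):
    q=((proj(f,S2W(p,P))-[x0,y0]+.5)*k).astype(int);cv2.polylines(big,[q],True,c,1)
poly([[20,-150,28],[20,-60,28],[-50,-60,28],[-50,-52,28],[28,-52,28],[28,-150,28]],(0,255,255))
poly([[-16,94,130],[16,94,130],[16,46,130],[-16,46,130]],(0,255,0))
poly([[77,139,100],[99,139,100],[99,-156,100],[77,-156,100]],(255,0,255))
poly([[120,-220,10],[-120,-220,10],[-120,300,10],[120,300,10]],(255,255,0))
cv2.imwrite('pics/c1.png',big)
E
```

```text
[ 5.97701765e+02 -4.18770300e+01  1.12898772e-01] [[-1.0, -0.7], [0.2, -1.5], [0.6, 1.0], [-0.9, 0.3], [-0.1, -0.6], [1.2, -0.3], [-0.1, 1.6]]
clip [[ 88.54281157 -85.02083842 103.5       ]]
handle [[ -1.29606417  73.22046584 130.        ]]
```

View pics/c1.png

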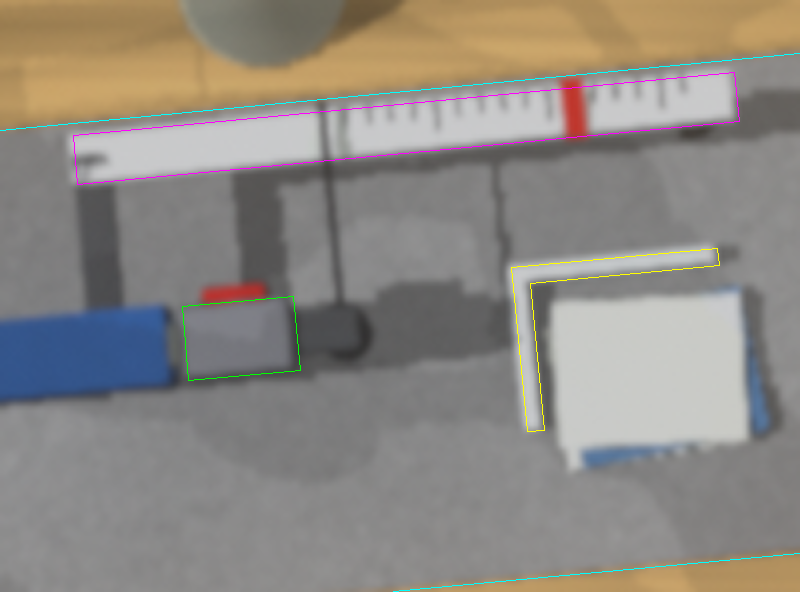

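The fit lies within about 2 mm. The crop shows the white/blue/white stack sitting loose in the corner, the pointer at crop (330,130), the clip at (573,108), and the handle and button at (240,335). I'll push +x first with the two spread fingers, jaws along stand y.

```bash
cat >> h.py <<'E'
p=np.load('p.npy')
def plan(xs,ys,z,yaw):
    """tool shift (along tool axes as now) and turn about tool z to TCP at stand xs,ys, tool x at yaw from stand x"""
    s=readout.get_state();Rt=R.from_quat(s['tcp_rot']).as_matrix()
    T=S2W(p,[xs,ys,z])[0];y1=yaw+p[2];Rd=np.array([[np.cos(y1),np.sin(y1),0],[np.sin(y1),-np.cos(y1),0],[0,0,-1]])
    print('t',round(s['time_s'],2),'now stand',W2S(p,s['eef_pos'])[0].round(1),'target W',T.round(1),'shift tool',(Rt.T@(T-s['eef_pos'])).round(1),'shift in final axes',(Rd.T@(T-s['eef_pos'])).round(1),'turn',R.from_matrix(Rt.T@Rd).as_rotvec().round(3),'F',np.round(s['wrist_force'],1),'open',round(s['opening'],1))
E
python3 -c "
from h import *
plan(-98,-115,120,0)"
```

```text
t 0.2 now stand [-425.6 -389.7  248.3] target W [ 513.3 -167.2  120. ] shift tool [ 396.9 -158.8  128.5] shift in final axes [ 327.6 -274.7  128.3] turn [-0.001  0.     0.317] F [-0.8  0.4  0.1] open 91.7
```

```bash
python3 -m crank '[[[0,0,0,0,0,0.106,-0.09],[0,0,0,0,0,0.106,-0.09],[0,0,0,0,0,0.105,-0.09],[23.4,-19.6,9.2,0,0,0,-0.09],[23.4,-19.6,9.2,0,0,0,-0.09],[23.4,-19.6,9.2,0,0,0,-0.09],[23.4,-19.6,9.2,0,0,0,-0.09],[23.4,-19.6,9.2,0,0,0,-0.09],[23.4,-19.6,9.2,0,0,0,-0.09],[23.4,-19.6,9.2,0,0,0,-0.09],[23.4,-19.6,9.2,0,0,0,-0.09],[23.4,-19.6,9.2,0,0,0,-0.09],[23.4,-19.6,9.2,0,0,0,-0.09],[23.4,-19.6,9.2,0,0,0,-0.09],[23.4,-19.6,9.2,0,0,0,-0.09],[23.4,-19.6,9.2,0,0,0,-0.09],[23.4,-19.6,9.2,0,0,0,-0.09],[0,0,0,0,0,0,-0.09]]]' 20 && python3 - <<'E'
from h import *
plan(-98,-115,34.5,0)
f=grab('wrist','w1.png')
E
```

```text
time_s: 2.0
eef_pos: [514.6, -165.0, 118.5]
tcp_rot: [0.998, 0.058, -0.001, -0.001]
wrist_force: [0.7, -0.4, -0.3]
opening: 50.3
t 2.0 now stand [ -96.4 -113.   118.5] target W [ 513.3 -167.2   34.5] shift tool [-1.5  2.1 84. ] shift in final axes [-1.6  2.  84. ] turn [-0.002  0.001  0.003] F [ 0.7 -0.4 -0.3] open 50.3
```

View pics/w1.png

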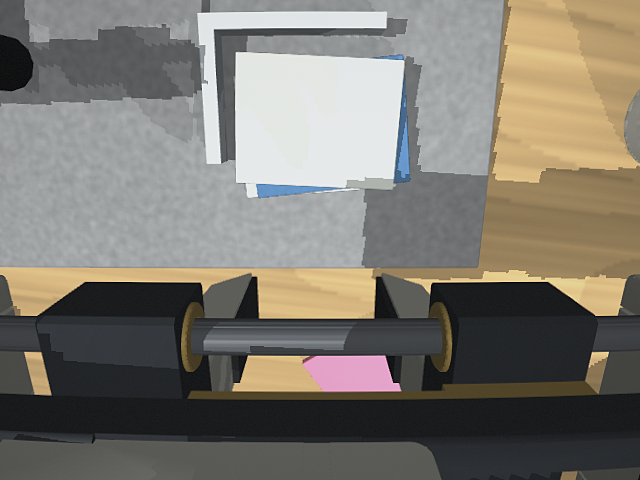

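The wrist view is sharp. The inner fence corner is about (216,29), the far-fence end (386,29), and the left-fence near end (221,163). The top white tile spans (236,53) to (395,189), with the blue tile showing below and to the right. I'll check the fit against these points.

```bash
python3 - <<'E'
from h import *
f=grab('wrist')
for n,P,z in[('in(20,-60)',(216,29),28),('end(20,-150)',(386,28),28),('near(-50,-60)',(221,163),28),('out(28,-52)',(198,13),28),('plate(-120,-220)',(477,268),10),
 ('t',(236,53),28),('t',(405,56),28),('t',(395,189),28),('t',(235,183),28),('b',(410,181),22),('b',(258,197),22),('w',(248,197),16)]:
    print(n,W2S(p,ray(f,P,z))[0].round(1))
E
```

```text
in(20,-60) [ 22.5 -62.   28. ]
end(20,-150) [  23.1 -150.5   28. ]
near(-50,-60) [-47.1 -61.1  28. ]
out(28,-52) [ 30.4 -53.   28. ]
plate(-120,-220) [-116.2 -219.8   10. ]
t [ 10.6 -72.   28. ]
t [   9.4 -161.1   28. ]
t [ -61.5 -159.3   28. ]
t [-58.4 -68.4  28. ]
b [ -57.8 -169.    22. ]
b [-67.5 -80.3  22. ]
w [-68.7 -73.4  16. ]
```

```bash
python3 -m crank '[[[0,0,25,0,0,0,-0.09],[0,0,25,0,0,0,-0.09],[0,0,24,0,0,0,-0.09],[0,0,10,0,0,0,-0.09],[0,0,0,0,0,0,-0.09],[0,0,0,0,0,0,-0.09]]]' && python3 -c "
from h import *
plan(-64,-113,34.5,0)"
```

```text
time_s: 2.7
eef_pos: [513.7, -168.5, 36.8]
tcp_rot: [0.998, 0.056, 0.001, 0.0]
wrist_force: [-0.2, 0.1, 0.3]
opening: 50.4
t 2.7 now stand [ -97.7 -116.3   36.8] target W [ 546.8 -161.4   34.5] shift tool [33.7 -3.4  2.4] shift in final axes [33.7 -3.3  2.3] turn [ 0.001 -0.001 -0.001] F [-0.2  0.1  0.3] open 50.4
```

```bash
python3 -m crank '[[[0,0,2.5,0,0,0,-0.09],[0,0,0,0,0,0,-0.09],[4,0,0,0,0,0,-0.09],[4,0,0,0,0,0,-0.09],[4,0,0,0,0,0,-0.09],[4,0,0,0,0,0,-0.09],[0,0,0,0,0,0,-0.09]]]' && python3 -m crank '[[[3,0,0,0,0,0,-0.09],[3,0,0,0,0,0,-0.09],[3,0,0,0,0,0,-0.09],[3,0,0,0,0,0,-0.09],[0,0,0,0,0,0,-0.09]]]' && python3 -c "
from h import *
plan(-60,-113,34.5,0)"
```

```text
time_s: 3.4
eef_pos: [530.0, -165.9, 33.4]
tcp_rot: [0.998, 0.057, 0.0, 0.0]
wrist_force: [0.4, 0.5, -0.2]
opening: 50.3
time_s: 3.9
eef_pos: [541.8, -164.6, 33.4]
tcp_rot: [0.998, 0.056, 0.0, 0.0]
wrist_force: [0.3, 0.2, 0.3]
opening: 50.2
t 3.9 now stand [ -69.4 -115.6   33.4] target W [ 550.8 -160.9   34.5] shift tool [ 9.4 -2.6 -1.1] shift in final axes [ 9.4 -2.6 -1.1] turn [ 0.    -0.001  0.   ] F [0.3 0.2 0.3] open 50.2
```

```bash
for i in 1 ; do python3 -m crank '[[[2,0,0,0,0,0,-0.09],[2,0,0,0,0,0,-0.09],[2,0,0,0,0,0,-0.09]]]'; python3 -m crank '[[[1.5,0,0,0,0,0,-0.09],[0,0,0,0,0,0,-0.09]]]';  python3 -m crank '[[[1.5,0,0,0,0,0,-0.09],[0,0,0,0,0,0,-0.09]]]'; done; python3 -c "
from h import *
plan(-60,-113,34.5,0)
f=grab('wrist','w2.png')"
```

```text
time_s: 4.2
eef_pos: [547.1, -164.0, 33.4]
tcp_rot: [0.998, 0.056, -0.0, 0.0]
wrist_force: [-2.2, -1.3, 1.2]
opening: 50.2
time_s: 4.4
eef_pos: [549.0, -163.8, 33.4]
tcp_rot: [0.998, 0.056, 0.0, 0.0]
wrist_force: [-0.8, -0.3, 0.1]
opening: 49.9
time_s: 4.6
eef_pos: [550.4, -163.6, 33.4]
tcp_rot: [0.998, 0.056, 0.0, 0.0]
wrist_force: [-2.1, 0.1, -0.2]
opening: 50.1
t 4.6 now stand [ -60.8 -115.6   33.4] target W [ 550.8 -160.9   34.5] shift tool [ 0.8 -2.6 -1.1] shift in final axes [ 0.8 -2.6 -1.1] turn [ 0. -0. -0.] F [-2.1  0.1 -0.2] open 50.1
```

View pics/w2.png

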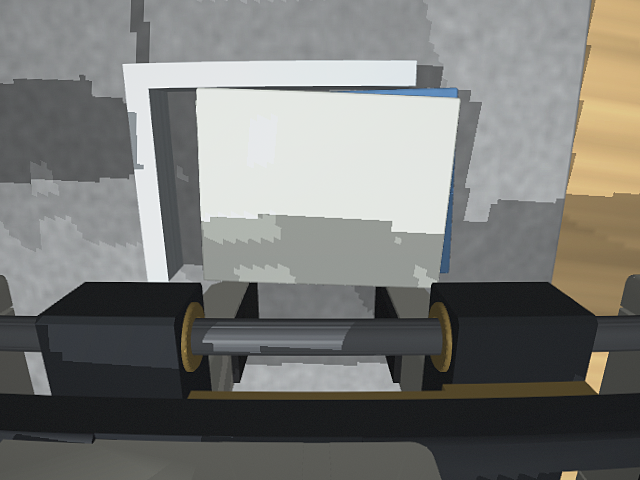

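The tiles are nearly at the far fence. The top tile's far-left corner (197,88) is close to it, and the blue tile's right end is leading at (455,90). I'll keep pressing.

```bash
for i in 1 ; do python3 -m crank '[[[1.5,0,0,0,0,0,-0.09],[0,0,0,0,0,0,-0.09]]]'; python3 -m crank '[[[1,0,0,0,0,0,-0.09],[0,0,0,0,0,0,-0.09]]]';  python3 -m crank '[[[0.7,0,0,0,0,0,-0.09],[0,0,0,0,0,0,-0.09]]]'; done; python3 -c "
from h import *
plan(-60,-113,34.5,0)"
```

```text
time_s: 4.85
eef_pos: [551.4, -163.4, 33.4]
tcp_rot: [0.998, 0.056, -0.0, -0.0]
wrist_force: [-3.6, -0.9, 0.9]
opening: 50.4
time_s: 5.05
eef_pos: [552.2, -163.2, 33.4]
tcp_rot: [0.998, 0.056, -0.001, -0.0]
wrist_force: [-5.5, -0.7, 2.8]
opening: 49.7
time_s: 5.25
eef_pos: [552.5, -163.1, 33.3]
tcp_rot: [0.998, 0.056, -0.001, -0.0]
wrist_force: [-6.9, -1.1, 3.1]
opening: 49.8
t 5.25 now stand [ -58.6 -115.3   33.3] target W [ 550.8 -160.9   34.5] shift tool [-1.4 -2.3 -1.2] shift in final axes [-1.4 -2.3 -1.2] turn [-0.001  0.002  0.   ] F [-6.9 -1.1  3.1] open 49.8
```

```bash
python3 -m crank '[[[0.8,0,0,0,0,0,-0.09],[0,0,0,0,0,0,-0.09]]]'; python3 -m crank '[[[0.8,0,0,0,0,0,-0.09],[0,0,0,0,0,0,-0.09]]]'; python3 -m crank '[[[-5,0,0,0,0,0,-0.09],[-10,0,0,0,0,0,-0.09],[-10,0,-5,0,0,0,-0.09],[0,0,-25,0,0,0,-0.09],[0,0,-25,0,0,0,0.65],[0,0,-25,0,0,0,0.65],[0,0,0,0,0,0,0.65]]]'; python3 -c "
from h import *
plan(-28,-205,114,1.5708)
f=grab('wrist','w3.png')"
```

```text
time_s: 5.45
eef_pos: [553.0, -162.8, 33.3]
tcp_rot: [0.998, 0.057, -0.001, -0.0]
wrist_force: [-7.8, -0.5, 4.0]
opening: 49.9
time_s: 5.65
eef_pos: [553.3, -162.6, 33.2]
tcp_rot: [0.998, 0.057, -0.002, -0.001]
wrist_force: [-8.2, -0.1, 4.2]
opening: 50.5
time_s: 6.35
eef_pos: [531.7, -166.9, 117.2]
tcp_rot: [0.998, 0.056, 0.003, 0.002]
wrist_force: [1.1, 0.8, 1.1]
opening: 30.2
t 6.35 now stand [ -79.7 -116.7  117.2] target W [ 593.  -248.7  114. ] shift tool [51.7 88.2  3.9] shift in final axes [-88.3  51.7   3.2] turn [ 0.008 -0.002 -1.571] F [1.1 0.8 1.1] open 30.2
```

View pics/w3.png

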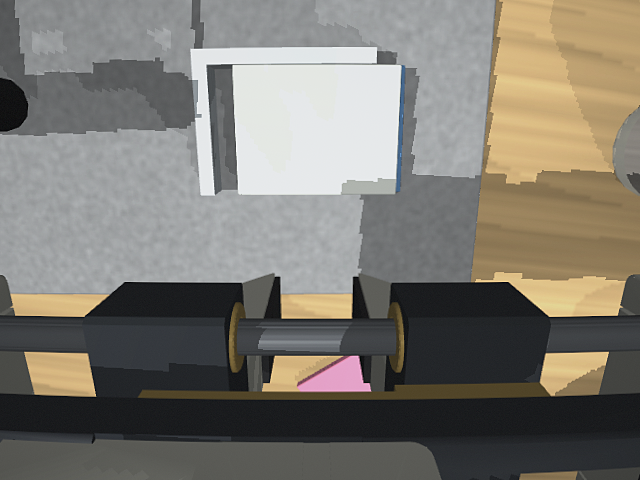

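The tiles are square against the far fence, with edges (232,65) to (401,65) just under the fence lip, and about 12 mm short of the left fence. Now I turn the tool and check the jar's clearance.

```bash
python3 -m crank '[[[13,19,0,0,0,0,0.65],[13,19,0,0,0,0,0.65],[13,19,0,0,0,0,0.65],[13,19,0,0,0,0,0.65],[0,0,0,0,0,-0.131,0.65],[0,0,0,0,0,-0.131,0.65],[0,0,0,0,0,-0.131,0.65],[0,0,0,0,0,-0.131,0.65],[0,0,0,0,0,-0.131,0.65],[0,0,0,0,0,-0.131,0.65],[0,0,0,0,0,-0.131,0.65],[0,0,0,0,0,-0.131,0.65],[0,0,0,0,0,-0.131,0.65],[0,0,0,0,0,-0.131,0.65],[0,0,0,0,0,-0.131,0.65],[0,0,0,0,0,-0.131,0.65],[0,0,0,0,0,0,0.65]]]'; python3 -c "
from h import *
plan(-28,-192,36,1.5708)
f=grab('top')
print('jar cap',W2S(p,ray(f,(512,227),95)),'post/bar end', W2S(p,ray(f,(402,173),100)))"
```

```text
time_s: 8.1
eef_pos: [589.5, -235.3, 112.1]
tcp_rot: [0.665, 0.747, -0.0, -0.001]
wrist_force: [0.4, 0.2, -0.7]
opening: 16.2
t 8.1 now stand [ -29.9 -191.2  112.1] target W [ 591.5 -235.8   36. ] shift tool [-0.9  2.  76.1] shift in final axes [-0.8  1.9 76.1] turn [-0.002 -0.001  0.002] F [ 0.4  0.2 -0.7] open 16.2
jar cap [[ -23.50557687 -337.5710767    95.        ]] post/bar end [[  89.83089079 -152.98879382  100.        ]]
```

```bash
python3 -m crank '[[[0,0,25,0,0,0,0.65],[0,0,25,0,0,0,0.65],[0,0,20,0,0,0,0.65],[0,0,7,0,0,0,0.65],[0,0,0,0,0,0,0.65],[0,0,0,0,0,0,0.65]]]'; python3 -c "
from h import *
plan(-28,-168,34,1.5708)"
```

```text
time_s: 8.75
eef_pos: [590.8, -235.8, 37.2]
tcp_rot: [0.666, 0.746, 0.0, 0.001]
wrist_force: [0.1, 0.7, 1.4]
opening: 15.9
t 8.75 now stand [ -28.7 -191.9   37.2] target W [ 588.8 -212.    34. ] shift tool [23.9  0.7  3.2] shift in final axes [23.9  0.7  3.2] turn [0.001 0.001 0.   ] F [0.1 0.7 1.4] open 15.9
```

```bash
python3 -m crank '[[[0,0,3,0,0,0,0.65],[0,0,0,0,0,0,0.65],[4,0,0,0,0,0,0.65],[4,0,0,0,0,0,0.65],[4,0,0,0,0,0,0.65],[3,0,0,0,0,0,0.65],[3,0,0,0,0,0,0.65],[3,0,0,0,0,0,0.65],[3,0,0,0,0,0,0.65],[0,0,0,0,0,0,0.65]]]';python3 -m crank '[[[2,0,0,0,0,0,0.65],[2,0,0,0,0,0,0.65],[0,0,0,0,0,0,0.65]]]';python3 -m crank '[[[1.5,0,0,0,0,0,0.65],[0,0,0,0,0,0,0.65]]]';python3 -m crank '[[[1.5,0,0,0,0,0,0.65],[0,0,0,0,0,0,0.65]]]'; python3 -c "
from h import *
plan(-28,-159.5,34,1.5708)"
```

```text
time_s: 9.75
eef_pos: [587.6, -211.4, 33.5]
tcp_rot: [0.666, 0.746, 0.0, 0.0]
wrist_force: [-1.1, -1.2, 0.6]
opening: 15.9
time_s: 10.05
eef_pos: [587.2, -207.6, 33.5]
tcp_rot: [0.666, 0.746, -0.0, 0.0]
wrist_force: [0.4, -1.5, 0.7]
opening: 16.2
time_s: 10.25
eef_pos: [587.0, -206.2, 33.5]
tcp_rot: [0.666, 0.746, -0.0, 0.0]
wrist_force: [-0.4, -2.8, 1.1]
opening: 15.9
time_s: 10.45
eef_pos: [586.8, -204.7, 33.5]
tcp_rot: [0.666, 0.746, -0.0, 0.0]
wrist_force: [-0.3, -2.7, 1.4]
opening: 15.7
t 10.45 now stand [ -29.2 -160.6   33.5] target W [ 587.8 -203.5   34. ] shift tool [ 1.1  1.2 -0.5] shift in final axes [ 1.1  1.2 -0.5] turn [0.    0.    0.001] F [-0.3 -2.7  1.4] open 15.7
```

```bash
for i in 1; do python3 -m crank '[[[1,0,0,0,0,0,0.65],[0,0,0,0,0,0,0.65]]]';python3 -m crank '[[[1,0,0,0,0,0,0.65],[0,0,0,0,0,0,0.65]]]';python3 -m crank '[[[1,0,0,0,0,0,0.65],[0,0,0,0,0,0,0.65]]]';python3 -m crank '[[[1,0,0,0,0,0,0.65],[0,0,0,0,0,0,0.65]]]'; done | grep -E "pos|force"; python3 -c "
from h import *
plan(-28,-159.5,34,1.5708)"
```

```text
eef_pos: [586.8, -204.1, 33.5]
wrist_force: [-1.4, -5.1, 0.4]
eef_pos: [586.8, -204.0, 33.5]
wrist_force: [-0.2, -7.8, -0.3]
eef_pos: [586.8, -204.0, 33.6]
wrist_force: [-1.3, -11.9, -1.8]
eef_pos: [586.8, -203.9, 33.7]
wrist_force: [-1.2, -15.5, -1.8]
t 11.25 now stand [ -29.1 -159.8   33.7] target W [ 587.8 -203.5   34. ] shift tool [ 0.3  1.1 -0.3] shift in final axes [ 0.3  1.1 -0.3] turn [0.001 0.005 0.001] F [ -1.2 -15.5  -1.8] open 16.2
```

```bash
python3 -m crank '[[[-4,0,0,0,0,0,0.65],[-8,0,0,0,0,0,0.65],[-12,0,0,0,0,0,0.65],[-15,0,0,0,0,0,0.65],[-15,0,-25,0,0,0,0.65],[0,0,-25,0,0,0,0.65],[0,0,-25,0,0,0,0.65],[0,0,-25,0,0,0,0.65],[0,0,0,0,0,0,0.65]]]'; python3 -c "
from h import *
plan(-98,-113,118,0)
f=grab('wrist');i=f['img'][:,:,::-1]
q=proj(f,S2W(p,[[20,-60,28],[20,-150,28],[-50,-150,28],[-50,-60,28]]));print(q)
a=np.clip(q.min(0)-30,0,None).astype(int);b=(q.max(0)+30).astype(int)
c=i[a[1]:b[1],a[0]:b[0]];k=min(790/c.shape[1],590/c.shape[0]);print(a,k);cv2.imwrite('pics/w4.png',cv2.resize(c,None,fx=k,fy=k,interpolation=cv2.INTER_CUBIC))"
```

```text
time_s: 12.15
eef_pos: [594.3, -256.3, 137.4]
tcp_rot: [0.666, 0.746, 0.001, 0.004]
wrist_force: [0.2, 0.8, 0.7]
opening: 16.5
t 12.15 now stand [ -27.5 -212.7  137.4] target W [ 513.1 -165.2  118. ] shift tool [ 99.8 -70.6  18.6] shift in final axes [-70.5 -99.7  19.4] turn [ 8.000e-03 -1.000e-03  1.571e+00] F [0.2 0.8 0.7] open 16.5
[[400.81145595 -29.59703896]
 [393.6961916  137.21597149]
 [276.14591854 136.9850049 ]
 [272.68680231 -30.55582161]]
[242   0] 3.532934131736527
```

View pics/w4.png

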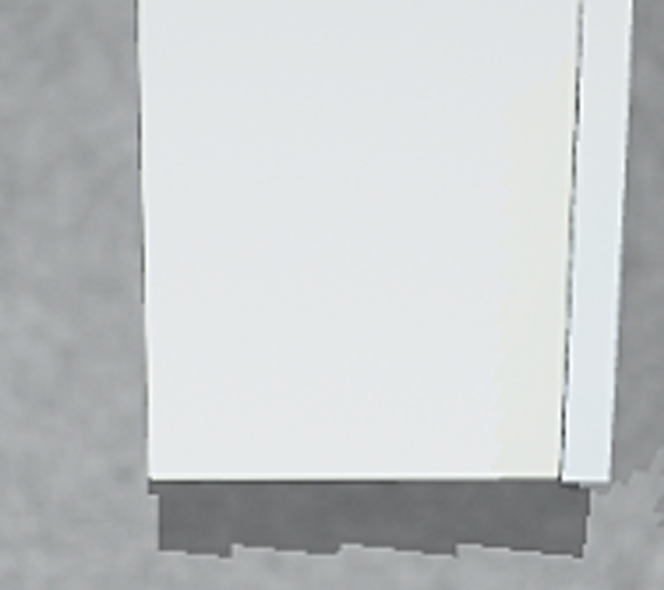

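All three tiles are aligned (only the white top shows), with a hair gap along the far fence at crop x≈570. I'll press once more in +x.

```bash
python3 -m crank '[[[0,-18,4,0,0,0.131,-0.09],[0,0,0,0,0,0.131,-0.09],[0,0,0,0,0,0.131,-0.09],[0,0,0,0,0,0.131,-0.09],[0,0,0,0,0,0.131,-0.09],[0,0,0,0,0,0.131,-0.09],[0,0,0,0,0,0.131,-0.09],[0,0,0,0,0,0.131,-0.09],[0,0,0,0,0,0.131,-0.09],[0,0,0,0,0,0.131,-0.09],[0,0,0,0,0,0.131,-0.09],[0,0,0,0,0,0.131,-0.09],[-15,-25,0,0,0,0,-0.09],[-15,-25,0,0,0,0,-0.09],[-15,-25,0,0,0,0,-0.09],[-10,-25,0,0,0,0,-0.09],[0,0,0,0,0,0,-0.09],[0,0,0,0,0,0,-0.09]]]'; python3 -c "
from h import *
plan(-75,-110,34,0)"
```

```text
time_s: 14.0
eef_pos: [508.6, -163.3, 128.7]
tcp_rot: [0.998, 0.057, -0.0, -0.0]
wrist_force: [0.5, -0.1, -0.7]
opening: 50.1
t 14.0 now stand [-102.2 -110.6  128.7] target W [ 535.6 -159.6   34. ] shift tool [27.3 -0.5 94.7] shift in final axes [27.2 -0.6 94.7] turn [-0.     0.001  0.001] F [ 0.5 -0.1 -0.7] open 50.1
```

```bash
python3 -m crank '[[[0,0,25,0,0,0,-0.09],[0,0,25,0,0,0,-0.09],[0,0,25,0,0,0,-0.09],[0,0,15,0,0,0,-0.09],[0,0,4,0,0,0,-0.09],[6,0,0,0,0,0,-0.09],[6,0,0,0,0,0,-0.09],[6,0,0,0,0,0,-0.09],[6,0,0,0,0,0,-0.09],[6,0,0,0,0,0,-0.09],[6,0,0,0,0,0,-0.09],[4,0,0,0,0,0,-0.09],[0,0,0,0,0,0,-0.09],[0,0,0,0,0,0,-0.09]]]'; python3 -c "
from h import *
plan(-58.5,-110,34,0)"
```

```text
time_s: 15.4
eef_pos: [548.3, -158.7, 35.3]
tcp_rot: [0.998, 0.056, -0.0, -0.0]
wrist_force: [-0.4, 0.1, -0.2]
opening: 50.0
t 15.4 now stand [ -62.2 -110.5   35.3] target W [ 552.  -157.8   34. ] shift tool [ 3.7 -0.5  1.3] shift in final axes [ 3.7 -0.5  1.3] turn [-0.  0.  0.] F [-0.4  0.1 -0.2] open 50.0
```

```bash
for i in 1; do python3 -m crank '[[[0,0,1.5,0,0,0,-0.09],[1.5,0,0,0,0,0,-0.09],[1.5,0,0,0,0,0,-0.09],[0,0,0,0,0,0,-0.09]]]';python3 -m crank '[[[1.5,0,0,0,0,0,-0.09],[0,0,0,0,0,0,-0.09]]]';python3 -m crank '[[[1.5,0,0,0,0,0,-0.09],[0,0,0,0,0,0,-0.09]]]';python3 -m crank '[[[1.5,0,0,0,0,0,-0.09],[0,0,0,0,0,0,-0.09]]]'; done | grep -E "pos|force"; python3 -c "
from h import *
plan(-58,-110,34,0)"
```

```text
eef_pos: [551.6, -158.5, 34.0]
wrist_force: [-0.1, -0.6, -0.3]
eef_pos: [552.8, -158.3, 33.9]
wrist_force: [-1.3, -0.3, -0.7]
eef_pos: [552.9, -158.2, 33.8]
wrist_force: [-5.9, -2.1, 3.7]
eef_pos: [553.0, -158.2, 33.8]
wrist_force: [-11.3, -4.5, 7.6]
t 16.4 now stand [ -57.5 -110.5   33.8] target W [ 552.5 -157.7   34. ] shift tool [-0.5 -0.5 -0.2] shift in final axes [-0.5 -0.5 -0.2] turn [-0.001  0.006  0.001] F [-11.3  -4.5   7.6] open 50.3
```

```bash
python3 -m crank '[[[1.2,0,0,0,0,0,-0.09],[0,0,0,0,0,0,-0.09],[0,0,0,0,0,0,-0.09]]]' | grep -E "pos|force"; python3 -m crank '[[[-4,0,0,0,0,0,-0.09],[-8,0,0,0,0,0,-0.09],[-12,0,0,0,0,0,-0.09],[0,0,-15,0,0,0,-0.09],[0,0,-25,0,0,0,-0.09],[0,0,-15,0,0,0,-0.09],[0,0,0,0,0,0,-0.09]]]'; python3 -c "
from h import *
plan(-98,70,180,1.5708)
f=grab('wrist');i=f['img'][:,:,::-1]
q=proj(f,S2W(p,[[28,-52,28],[20,-150,28],[-50,-150,28],[-50,-60,28]]))
a=np.clip(q.min(0)-30,0,None).astype(int);b=(q.max(0)+30).astype(int)
c=i[a[1]:b[1],a[0]:b[0]];k=min(790/c.shape[1],590/c.shape[0]);print(a,k);cv2.imwrite('pics/w5.png',cv2.resize(c,None,fx=k,fy=k,interpolation=cv2.INTER_CUBIC))"
```

```text
eef_pos: [553.1, -158.1, 33.8]
wrist_force: [-15.6, -4.6, 10.0]
time_s: 17.4
eef_pos: [534.5, -161.0, 91.0]
tcp_rot: [0.998, 0.056, 0.002, 0.001]
wrist_force: [0.1, -0.6, -0.6]
opening: 50.1
t 17.4 now stand [ -76.2 -111.3   91. ] target W [492.4  16.6 180. ] shift tool [ -21.4 -181.   -89.5] shift in final axes [181.3 -21.8 -89. ] turn [ 6.000e-03 -1.000e-03 -1.571e+00] F [ 0.1 -0.6 -0.6] open 50.1
[157  23] 2.6339285714285716
```

View pics/w5.png

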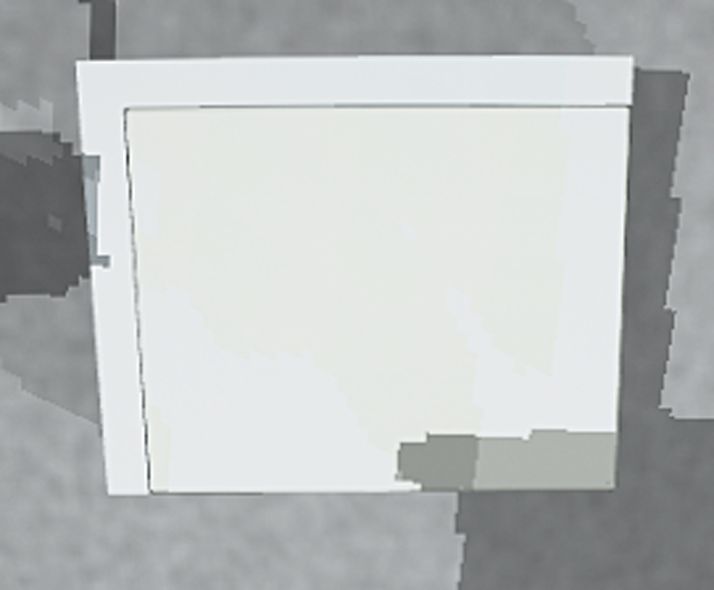

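The tiles are flush against both fences with no gap, and no blue shows. I'll update the stand pose by the fence-contact readings (+2.2, −0.4) and move over the handle.

```bash
python3 -c "
from h import *
q=S2W(p,[2.2,-0.4,0])[0];p[:2]=q[:2];np.save('p.npy',p);print(p)"
python3 -m crank '[[[0,0,-40,0,0,0,-0.4],[0,0,-40,0,0,0,-0.4],[0,0,-40,0,0,0,-0.4],[0,-15,0,0,0,-0.131,-0.4],[0,0,0,0,0,-0.131,-0.4],[0,0,0,0,0,-0.131,-0.4],[0,0,0,0,0,-0.131,-0.4],[0,0,0,0,0,-0.131,-0.4],[0,0,0,0,0,-0.131,-0.4],[0,0,0,0,0,-0.131,-0.4],[0,0,0,0,0,-0.131,-0.4],[0,0,0,0,0,-0.131,-0.4],[0,0,0,0,0,-0.131,-0.4],[0,0,0,0,0,-0.131,-0.4],[0,0,0,0,0,-0.131,-0.4],[0,0,0,0,0,0,-0.4]]]'; python3 -c "
from h import *
plan(0.5,70,200,1.5708)"
```

```text
[ 5.99932823e+02 -4.20266335e+01  1.12898772e-01]
time_s: 19.05
eef_pos: [531.1, -145.4, 207.5]
tcp_rot: [0.665, 0.747, -0.0, -0.001]
wrist_force: [-0.3, 0.3, -0.4]
opening: 63.9
t 19.05 now stand [-80.  -94.9 207.5] target W [592.5  27.6 200. ] shift tool [164.7  80.9   7.5] shift in final axes [164.9  80.5   7.5] turn [-0.002 -0.001  0.002] F [-0.3  0.3 -0.4] open 63.9
```

```bash
python3 -m crank '[[[27.5,13.4,1,0,0,0,-0.4],[27.5,13.4,1,0,0,0,-0.4],[27.5,13.4,1,0,0,0,-0.4],[27.5,13.4,1,0,0,0,-0.4],[27.5,13.4,1,0,0,0,-0.4],[27.5,13.4,1,0,0,0,-0.4],[0,0,0,0,0,0,-0.4],[0,0,0,0,0,0,-0.4]]]'; python3 -c "
from h import *
plan(0.5,70,118,1.5708)
f=grab('wrist','w6.png')"
```

```text
time_s: 19.85
eef_pos: [592.3, 27.9, 201.9]
tcp_rot: [0.666, 0.746, -0.001, -0.0]
wrist_force: [-0.8, 0.3, -0.1]
opening: 64.2
t 19.85 now stand [  0.3  70.3 201.9] target W [592.5  27.6 118. ] shift tool [-0.3  0.3 83.9] shift in final axes [-0.3  0.2 83.9] turn [-0.002  0.     0.   ] F [-0.8  0.3 -0.1] open 64.2
```

View pics/w6.png

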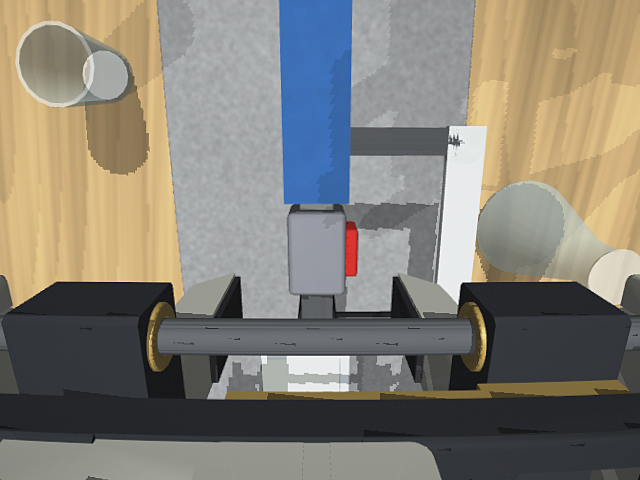

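The handle (316,252) and red button (351,248) lie between the fingers. I descend.

```bash
python3 -m crank '[[[0,0,20,0,0,0,-0.4],[0,0,20,0,0,0,-0.4],[0,0,20,0,0,0,-0.4],[0,0,15,0,0,0,-0.4],[0,0,9,0,0,0,-0.4],[0,0,0,0,0,0,-0.4],[0,0,0,0,0,0,-0.4]]]'; python3 -c "
from h import *
plan(0.5,70,118,1.5708)
f=grab('wrist','w7.png')
for q in [(-16,94,130),(16,94,130)]: print(proj(f,S2W(p,q)))"
```

```text
time_s: 20.6
eef_pos: [592.9, 26.9, 119.4]
tcp_rot: [0.666, 0.746, 0.0, 0.0]
wrist_force: [-0.0, -0.4, 0.4]
opening: 63.7
t 20.6 now stand [  0.8  69.3 119.4] target W [592.5  27.6 118. ] shift tool [ 0.7 -0.3  1.4] shift in final axes [ 0.7 -0.3  1.4] turn [ 0.001  0.    -0.   ] F [-0.  -0.4  0.4] open 63.7
[[263.65302527 269.83935922]]
[[360.21891757 269.83566398]]
```

View pics/w7.png

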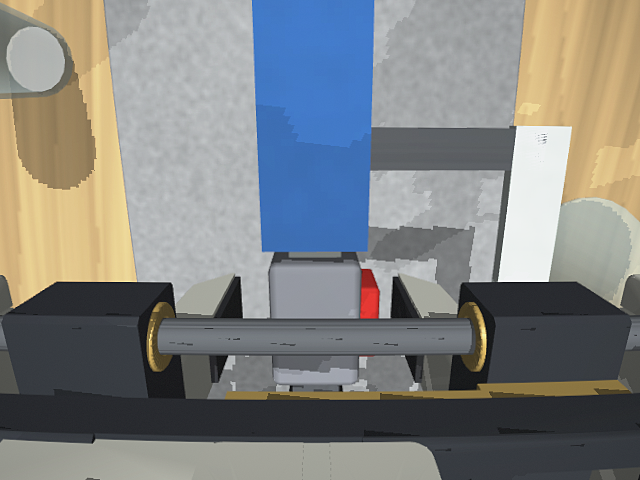

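The handle sits about 1 mm toward +x and slightly toward +y of the prediction. I nudge and close gently.

```bash
python3 -m crank '[[[1.2,0.7,1,0,0,0,-0.1],[0,0,0,0,0,0,0.1],[0,0,0,0,0,0,0.2],[0,0,0,0,0,0,0.3],[0,0,0,0,0,0,0.5],[0,0,0,0,0,0,0.5],[0,0,0,0,0,0,0.5],[0,0,0,0,0,0,0.5]]]' 25;  python3 -c "
from h import *
plan(0.5,70,118,1.5708)"
```

```text
time_s: 21.45
eef_pos: [592.8, 28.8, 118.2]
tcp_rot: [0.666, 0.746, -0.0, -0.0]
wrist_force: [-5.0, 0.1, 4.8]
opening: 32.8
t 21.45 now stand [  0.9  71.2 118.2] target W [592.5  27.6 118. ] shift tool [-1.2 -0.4  0.2] shift in final axes [-1.2 -0.4  0.2] turn [-0.001  0.     0.001] F [-5.   0.1  4.8] open 32.8
```

Opening 32.8 mm means the button is fully in. Now I pull toward stand −y, in tool −x.

```bash
python3 -m crank '[[[0,-0.4,0,0,0,0,0.5],[-4,0,0,0,0,0,0.5],[-8,0,0,0,0,0,0.5],[-10,0,0,0,0,0,0.5],[-10,0,0,0,0,0,0.5],[-10,0,0,0,0,0,0.5],[0,0,0,0,0,0,0.5]]]';  python3 -c "
from h import *
plan(0.9,70,118,1.5708)"
```

```text
time_s: 22.15
eef_pos: [597.9, -14.5, 118.2]
tcp_rot: [0.666, 0.746, -0.0, 0.001]
wrist_force: [-3.1, -0.9, 4.6]
opening: 32.7
t 22.15 now stand [  1.1  27.6 118.2] target W [592.9  27.6 118. ] shift tool [42.4 -0.2  0.1] shift in final axes [42.4 -0.2  0.2] turn [0.    0.001 0.   ] F [-3.1 -0.9  4.6] open 32.7
```

Sliding freely. I continue to about 95 mm and measure.

```bash
python3 -m crank '[[[-10,0,0,0,0,0,0.5],[-10,0,0,0,0,0,0.5],[-10,0,0,0,0,0,0.5],[-10,0,0,0,0,0,0.5],[-10,0,0,0,0,0,0.5],[-5,0,0,0,0,0,0.5],[0,0,0,0,0,0,0.5],[0,0,0,0,0,0,0.5]]]';  python3 -c "
from h import *
plan(0.9,70,118,1.5708)
w=grab('wrist');s=grab('scene');t=grab('top')
ims=[]
for n,f in(('w',w),('s',s),('t',t)):
    q=proj(f,S2W(p,[[88,-85,103.5]]))[0];print(n,q)
    for k in [4]:
        a=np.clip((q-[33,37]).astype(int),0,None);c=f['img'][a[1]:a[1]+74,a[0]:a[0]+66,::-1];print(a,c.shape)
        if c.size: ims.append(cv2.resize(c,(264*1,296),interpolation=cv2.INTER_CUBIC))
cv2.imwrite('pics/m1.png',np.hstack(ims))"
```

```text
time_s: 22.95
eef_pos: [604.3, -68.3, 118.2]
tcp_rot: [0.666, 0.746, 0.0, 0.001]
wrist_force: [-0.6, -1.7, 5.4]
opening: 32.7
t 22.95 now stand [  1.3 -26.6 118.2] target W [592.9  27.6 118. ] shift tool [96.6 -0.4  0.1] shift in final axes [96.6 -0.4  0.2] turn [0.001 0.001 0.001] F [-0.6 -1.7  5.4] open 32.7
w [503.15502338 418.85904894]
[470 381] (74, 66, 3)
s [256.43926171 246.92048739]
[223 209] (74, 66, 3)
t [364.12323046 176.0537603 ]
[331 139] (74, 66, 3)
```

View pics/m1.png

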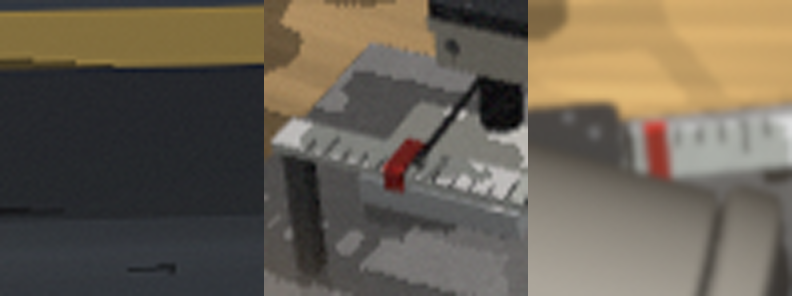

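The scene view (middle) shows the pointer tip just +y of the clip, at about crop (415,160) against clip (405,165). I compute the exact offset from the untouched top view.

```bash
python3 -c "
from h import *
f=grab('top');i=cv2.imread('pics/top0.png').astype(int)
B,G,Rr=i[...,0],i[...,1],i[...,2]
red=np.clip(Rr-(G+B)/2-40,0,None);red[:165]=0;red[190:]=0;red[:,:350]=0;red[:,380:]=0
ys,xs=np.nonzero(red);c=np.array([(xs*red[ys,xs]).sum(),(ys*red[ys,xs]).sum()])/red.sum();print('clip px',c)
yc=W2S(p,ray(f,c,103.5))[0];print('clip',yc)
# pointer: dark min per row across rows 178..215
g=i.sum(2)/3
for r in range(176,222,3):
    row=g[r,293:312];w=np.clip(np.median(row)-12-row,0,None)
    if w.sum()>5:
        x=(w*np.arange(293,312)).sum()/w.sum();print(r,round(x,2),W2S(p,ray(f,(x,r),109))[0][:2].round(1))
# ticks/bar ends check along bar row
for e in ((99,139),(77,139),(99,-156),(77,-156)): print(e,proj(f,S2W(p,[*e,100])).round(1))
"

```

```text
clip px [362.58974704 174.6803014 ]
clip [ 90.69230185 -82.53868266 103.5       ]
176 299.91 [98.  27.9]
179 302.39 [92.2 24. ]
182 302.12 [87. 25.]
185 302.33 [81.7 25.1]
188 301.85 [76.4 26.4]
191 301.45 [71.2 27.6]
194 301.6 [65.9 27.8]
197 301.92 [60.6 27.7]
200 302.22 [55.2 27.7]
203 302.4 [49.9 27.8]
206 302.8 [44.6 27.6]
209 303.08 [39.3 27.6]
212 303.44 [34.  27.4]
215 303.63 [28.7 27.6]
218 303.89 [23.4 27.6]
221 304.2 [18.1 27.5]
(99, 139) [[238.  182.1]]
(77, 139) [[239.1 194.4]]
(99, -156) [[403.3 166.5]]
(77, -156) [[404.5 178.7]]
```

```bash
python3 -m crank '[[[-4,0,0,0,0,0,0.5],[-4,0,0,0,0,0,0.5],[-3,0,0,0,0,0,0.5],[0,0,0,0,0,0,0.5],[0,0,0,0,0,0,0.5],[0,0,0,0,0,0,0.5]]]';  python3 -c "
from h import *
plan(0.9,70,118,1.5708)
s=grab('scene','s2.png')
cv2.imwrite('pics/m2.png',cv2.resize(s['img'][225:265,235:285,::-1],None,fx=14,fy=14,interpolation=cv2.INTER_CUBIC))
for y in(-80,-85,-90): print(y,[((proj(s,S2W(p,[x,y,z]))[0]-[235,225]+.5)*14).round() for x,z in((75,103.5),(101,103.5),(88,109))])"
```

```text
time_s: 23.75
eef_pos: [605.5, -78.6, 118.2]
tcp_rot: [0.666, 0.746, 0.0, 0.001]
wrist_force: [-0.5, -1.0, 4.2]
opening: 33.1
t 23.75 now stand [  1.4 -37.  118.2] target W [592.9  27.6 118. ] shift tool [ 1.07e+02 -3.00e-01  1.00e-01] shift in final axes [107.   -0.5   0.2] turn [0.001 0.001 0.001] F [-0.5 -1.   4.2] open 33.1
-80 [array([379., 271.]), array([297., 373.]), array([336., 291.])]
-85 [array([348., 263.]), array([266., 365.]), array([305., 283.])]
-90 [array([317., 256.]), array([235., 358.]), array([273., 276.])]
```

View pics/m2.png

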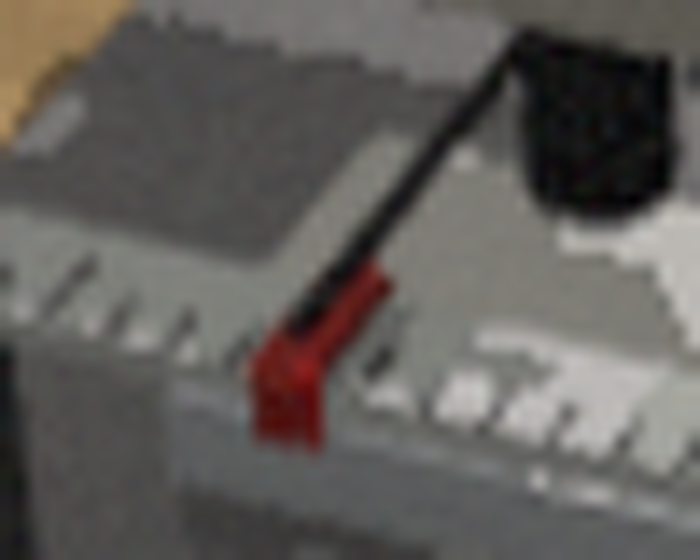

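The needle now lies over the clip, near its middle. For a subpixel number I compare needle and clip in the scene view, calibrated by the scene image at boom 0 (pointer y = 25).

```bash
cat > m.py <<'E'
from h import *
from scipy.optimize import minimize
s=grab('scene')
def needle(img,y0):
    g=img.astype(float).mean(2);out=[]
    for x in np.arange(34,70,1.5):
        prof=[]
        offs=np.arange(-9,9.01,.25)
        q=proj(s,S2W(p,[[x,y0+o,110.5] for o in offs])).astype(np.float32)
        v=cv2.remap(g.astype(np.float32),q[:,0].reshape(1,-1),q[:,1].reshape(1,-1),cv2.INTER_LINEAR)[0]
        w=np.clip(np.percentile(v,60)-20-v,0,None)
        k=offs[np.argmin(v)];w=w*(abs(offs-k)<3.5)
        if w.sum()>0: out.append(y0+(w*offs).sum()/w.sum())
    out=np.array(out);return np.median(out),out.std(),len(out)
a=cv2.imread('pics/scene0.png');b=cv2.imread('pics/s2.png') if __import__('sys').argv[1:]==[] else s['img'][:,:,::-1]
print('needle at boom0 (25):',needle(a,25+.5)); print('needle now:',needle(b,-82))
i=a.astype(float);m=np.clip((i[...,2]-(i[...,0]+i[...,1])/2)/90,0,1)[230:270,240:280]
def ren(v):
    y,x,z0=v;P=[[x+dx,y+dy,z] for dx in(-13,13) for dy in(-5,5) for z in(z0,103.5)]
    h=cv2.convexHull(((proj(s,S2W(p,P))-[240,230]+.5)*8).astype(np.float32)).astype(int)
    c=np.zeros((320,320),np.float32);cv2.fillPoly(c,[h],1.);return cv2.resize(c,(40,40),interpolation=cv2.INTER_AREA)
best=min(((np.abs(ren((y,x,z))-m).sum(),y,x,z) for y in np.arange(-90,-76,.5) for x in(84,86,88,90,92) for z in(90,94,97,99)))
print('clip fit (err,y,x,z0)',best,m.sum())
E
python3 m.py
```

```text
needle at boom0 (25): (np.float64(28.253509947725508), np.float64(2.278771899459277), 24)
needle now: (np.float64(-80.29100507851376), np.float64(1.7355309396245697), 24)
clip fit (err,y,x,z0) (np.float64(68.64861111111111), np.float64(-83.0), 88, 99) 115.74444444444444
```

```bash
cat > m2.py <<'E'
from h import *
from scipy.ndimage import gaussian_filter
s=grab('scene');t=grab('top')
def fit(f,img,c0,hid=None):
    i=img.astype(float);x0,y0=c0[0]-20,c0[1]-20
    r=(i[...,2]-(i[...,0]+i[...,1])/2)[y0:y0+40,x0:x0+40];m=np.clip(r/np.percentile(r[r>30],60),0,1)
    res=[]
    for z in(94,97,99,100):
     for x in np.arange(84,95,1.):
      for y in np.arange(-88,-77,.25):
        P=[[x+dx,y+dy,zz] for dx in(-13,13) for dy in(-5,5) for zz in(z,103.5)]
        h=cv2.convexHull(((proj(f,S2W(p,P))-[x0,y0]+.5)*8).astype(np.float32)).astype(int)
        c=np.zeros((320,320),np.float32);cv2.fillPoly(c,[h],1.);c=gaussian_filter(cv2.resize(c,(40,40),interpolation=cv2.INTER_AREA),.5)
        res.append((((c-m)**2).sum(),y,x,z))
    return sorted(res)[:4],m.sum()
print('scene',fit(s,cv2.imread('pics/scene0.png'),(258,249)))
print('top',fit(t,cv2.imread('pics/top0.png'),(363,175)))
# top needle at boom0 likewise z=110.5, rows over plate
print('top needle z110.5',W2S(p,ray(t,(302.4,203),110.5)))
g=cv2.imread('pics/top0.png').mean(2)
# tick pitch check on top picture along the bar
q=proj(t,S2W(p,[[93,y,100] for y in np.arange(-150,20,.5)])).astype(np.float32)
v=cv2.remap(g.astype(np.float32),q[:,0].reshape(1,-1),q[:,1].reshape(1,-1),cv2.INTER_LINEAR)[0]
from scipy.signal import find_peaks
k=find_peaks(-v,prominence=8)[0];print('ticks',np.arange(-150,20,.5)[k])
E
python3 m2.py
```

```text
scene ([(np.float64(9.933952833414931), np.float64(-83.0), np.float64(88.0), 100), (np.float64(10.028307524141365), np.float64(-83.25), np.float64(88.0), 99), (np.float64(10.084579381670293), np.float64(-83.0), np.float64(88.0), 99), (np.float64(10.105244312358133), np.float64(-83.0), np.float64(89.0), 100)], np.float64(114.83582089552237))
top ([(np.float64(483.9204231985872), np.float64(-83.25), np.float64(88.0), 94), (np.float64(483.93772364218614), np.float64(-83.5), np.float64(88.0), 94), (np.float64(484.04487290095375), np.float64(-83.25), np.float64(89.0), 94), (np.float64(484.2879386000288), np.float64(-83.5), np.float64(89.0), 94)], np.float64(644.9206349206349))
top needle z110.5 [[ 49.76767588  27.7558831  110.5       ]]
ticks [-132.  -123.  -112.  -101.5  -83.5  -73.   -62.5  -52.   -42.5  -32.
  -23.   -12.5   -1.5    7.5]
```

Estimates of the required boom: top view ≈110.4 mm (scaled by the tick pitch), scene ≈111. Boom is now ≈108.3, so I draw out about 2.3 mm more. That used the 12th picture, so the remaining checks are numeric.

```bash
python3 -m crank '[[[-1.3,0,0,0,0,0,0.5],[-1,0,0,0,0,0,0.5],[0,0,0,0,0,0,0.5],[0,0,0,0,0,0,0.5],[0,0,0,0,0,0,0.5]]]';  python3 m.py now; python3 -c "
from h import *
plan(0.9,70,118,1.5708)
s=grab('scene')
i=s['img'].astype(float)
for x in (79,83,87,91,95,99):
    ys=np.arange(-93,-73,1.);q=proj(s,S2W(p,[[x,y,103.5] for y in ys])).astype(np.float32)
    f=lambda g:cv2.remap(g.astype(np.float32),q[:,0].reshape(1,-1),q[:,1].reshape(1,-1),cv2.INTER_LINEAR)[0]
    print(x,'red',f(i[...,0]-(i[...,1]+i[...,2])/2).astype(int),'br',f(i.mean(2)).astype(int))
o=cv2.imread('pics/scene0.png')[:,:,::-1].astype(float)
r=lambda k:(k[...,0]-(k[...,1]+k[...,2])/2)[230:270,240:280]
print('front red cols before/after',[ (np.nonzero((r(k)>40)[22:].any(0))[0]+240).tolist() for k in(o,i)])
"
```

```text
time_s: 24.45
eef_pos: [605.7, -80.5, 118.2]
tcp_rot: [0.666, 0.746, 0.0, 0.0]
wrist_force: [-1.5, 0.5, 4.7]
opening: 32.9
needle at boom0 (25): (np.float64(28.253509947725508), np.float64(2.278771899459277), 24)
needle now: (np.float64(-82.13261292864932), np.float64(3.373645485166706), 24)
clip fit (err,y,x,z0) (np.float64(68.64861111111111), np.float64(-83.0), 88, 99) 115.74444444444444
t 24.5 now stand [  1.4 -38.9 118.2] target W [592.9  27.6 118. ] shift tool [108.9  -0.3   0.2] shift in final axes [108.9  -0.5   0.2] turn [0.001 0.    0.001] F [-1.4  0.9  5.5] open 32.7
79 red [ 3  4  4  4  4  3  5  9 26 44 56 65 68 65 59 47 33 21 10  5] br [123 121 117 100  72  48  36  27  32  39  46  51  50  43  38  43  50  76
  99 111]
83 red [ 2  2  2  1  0  0  4 11 29 47 57 64 64 59 54 48 36 21  7  4] br [125 121 117 101  77  57  39  31  36  43  49  54  50  42  38  41  50  68
  86  97]
87 red [ 0  0  1  0  0  0  0  8 27 48 62 73 75 75 65 51 37 22  9  5] br [125 123 120  98  73  53  38  31  32  35  47  57  50  42  38  37  46  62
  80  94]
91 red [ 1  1  0  1  4  6  8 17 30 48 63 72 71 69 60 50 36 23 13  5] br [123 120 114 102  89  65  44  35  32  35  47  55  50  45  42  41  50  61
  74  86]
95 red [ 1  0  0  2  7 22 38 44 47 59 70 75 72 69 62 55 38 20  9  3] br [122 113 105 100  96  78  61  52  45  47  52  54  53  51  43  33  48  65
  80  92]
99 red [ 0  0  1  4 12 29 50 63 73 78 84 86 86 86 87 84 58 26 15  5] br [118 109  97  88  84  82  75  64  54  56  60  60  57  55  56  56  58  62
  92 120]
front red cols before/after [[253, 254, 255, 256, 257], [253, 254, 255, 256, 257]]
```

```bash
python3 -m crank '[[[-0.6,0,0,0,0,0,0.5],[0,0,0,0,0,0,0.5],[0,0,0,0,0,0,0.5],[0,0,0,0,0,0,0.5]]]'; cat > m3.py <<'E'
from h import *
s=grab('scene','s3.png')
def needle(img,y0):
    g=img.astype(np.float32).mean(2);out=[]
    offs=np.arange(-7,7.01,.25)
    for x in np.arange(25,74,1.):
        q=proj(s,S2W(p,[[x,y0+o,110.5] for o in offs])).astype(np.float32)
        v=cv2.remap(g,q[:,0].reshape(1,-1),q[:,1].reshape(1,-1),cv2.INTER_LINEAR)[0]
        k=np.argmin(v);L,Rr=v[:k+1].max(),v[k:].max();th=(v[k]+min(L,Rr))/2
        if min(L,Rr)-v[k]<25: continue
        a=k
        while v[a]<th:a-=1
        b=k
        while v[b]<th:b+=1
        ea=a+(v[a]-th)/(v[a]-v[a+1]);eb=b-(v[b]-th)/(v[b]-v[b-1])
        out.append((x,y0-7+.25*(ea+eb)/2))
    o=np.array(out);m=np.median(o[:,1]);k=abs(o[:,1]-m)<1.2
    return o[k,1].mean().round(2),o[k,1].std().round(2),k.sum(),len(o)
a=needle(cv2.imread('pics/scene0.png'),28);b=needle(s['img'],-82.5)
print(a,b,'boom',a[0]-b[0])
plan(0.9,70,118,1.5708)
E
python3 m3.py
```

```text
time_s: 24.95
eef_pos: [605.7, -80.9, 118.2]
tcp_rot: [0.666, 0.746, 0.0, 0.0]
wrist_force: [-1.1, 1.1, 5.1]
opening: 32.9
(np.float64(28.16), np.float64(0.12), np.int64(25), 25) (np.float64(-82.71), np.float64(0.23), np.int64(37), 37) boom 110.86999999999999
t 25.0 now stand [  1.4 -39.4 118.2] target W [592.9  27.6 118. ] shift tool [109.4  -0.3   0.2] shift in final axes [109.4  -0.5   0.2] turn [ 0.001 -0.     0.001] F [-1.4  0.2  4.9] open 32.9
```

Needle is at −82.7 and the clip at −83.1 in the same scene-camera frame, so they agree to about 0.4 mm, and boom is ≈110.8. The button is in (opening 32.9 mm). Handing in.

```bash
python3 -c "
from plant import sign_off
print(sign_off())"
```

```text
the job is handed in; nothing more can be done
None
```

I pushed the three tiles into the fence corner, pulled the arm out to the red clip with the button held in, and handed the job in at about 25 s of the 72 s allowed.

- **Tiles:** I pushed toward the far fence, then the left fence, then the far fence again. Each final press met a hard stop at about 15 N. The last close view of the tiles, taken before I moved to the handle, showed all three square and flush against both fences. No blue tile showed.
- **Handle and pointer:** I gripped the handle at 25 N. The opening read 32.9 mm, against 33 mm for a fully pressed button. I then drew the arm out about 110.8 mm. The last scene-camera measurement put the pointer at y = −82.7 mm and the clip at −83.1 mm, in the same biased frame.
- **Disagreements:** My estimates of the needed draw ranged from 110.1 to 111.3 mm, leaving out one early by-eye reading that was lower. The arm's own pose readings gave 110.6 mm. The cameras read the pointer about 3 mm off in absolute position, so I relied on the pointer-to-clip difference instead.
- **Not checked:** I had used all 12 picture views, so I did not look at the final pose or at the tiles again after the pull. The clip looked unmoved in the pixel check. I made no final check of the flask, jar or beaker, though all moves were planned to stay clear of them.

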